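# Load the sample reader and lock its cover

## Robot

A 6-joint arm with a two-finger parallel gripper is mounted at the origin on a cart in front of the work surface, level with it; the furniture and walls round the work are solid. World frame = base frame: x ahead of the robot, y to its left, z up, the work surface at z = 0. Lengths are in m, angles in rad, forces in N, time in s.
With the tool pointing down it reaches from about 0.3 to 0.875 m from the base axis. Payload 6.4 kg.
Tool frame: the origin (TCP) lies on the mounting face of the last link; the fingertips stand 173 mm ahead of it and the grasp point (between the pads) lies 155 mm ahead of it; z points along the fingers, y is the line along which they close (so a half turn about z gives the same grasp; the last joint's range is limited). The gripper opens to 85 mm and grips with 20 to 120 N. Pads are 22 mm wide; open, the fingers measure 114 mm over their backs; the gripper's body (76 mm by 85 mm) begins 54 mm behind the grasp point. The pads swing forward as they close: fully open they stand 13 mm farther back than shut.
Start: joints at [0.972, 0.181, 1.607, -0, 1.354, -0.206], TCP at [0.22, 0.531, 0.405] pointing down, gripper open.
Joint ranges: [-2.99, 2.99], [-0.89, 2.07], [0.3, 2.58], [-1.14, 4.28], [0, 2.63], [-3.12, 3.12]. Speed limits (rad/s): [2.57, 2.57, 3.01, 3.14, 3.14, 3.14].

## Interface

Orientations are given as a unit quaternion [x, y, z, w].
In Python, from rig import state, get_image, hand_in, trace, spot_point gives the robot as it stands.
- The arm moves only by the tool drive_tool, never from a script. Its argument "deltas" is a list that holds one entry, the list of rows, each a list of 7 numbers: the shift along the world's x, y, z in cm, then the turn, a rotation vector about the world's x, y, z in rad, then the finger opening in cm, from 0 to 8.54. A call has 1 to 5 rows; each row is the pose to reach, as a shift and turn from the pose commanded when the call began; what a row does not reach only later rows make up. A row lasts 1/8 s, in which the tool goes at most 62.5 mm and 10.7 degrees, less where a joint would pass 70% of its speed; a pose out of reach is approached as far as the arm can. A call with a gripper value outside its range is refused whole. The fingers move at their own pace and stop on an object; "squeeze" is the grip in N (left out, the last holds). Time passes only in rows, so rows that repeat a pose let the fingers close. It gives the time, the measured TCP pose, the force, the opening and the grip force at its end, in the units of the state.
- state(): the state, without advancing time (a new reading comes with each control period).
- get_image(name): name is "side" or "top"; returns a dict with "color" (384x512x3 uint8, red, green, blue), "depth" (384x512 float32, m along the optical axis (not along the pixel's ray), 0 where there is no reading), "camera_matrix" (3x3 intrinsics, pixels), "extrinsics" (4x4, takes a point from world to camera coordinates). Camera axes: x right, y down, z forward; pixel columns grow to the right and rows downward; lengths in m; the calibration is good to about 2 mm. A picture is of the moment at which its call begins.
- hand_in(): hands the job in; it is judged then, once.
Trained networks look in a picture, given as the dict that the camera call returned (one of the last four; its "shot" number tells which), for a name from the list of things; names that differ only in an ending like _2 or _b are one class to them, and where a whole thing is asked for, a point or a joint stands for the part that bears it (a point fixed in the world has none). Each returns a list of dicts, best first, with "conf" (0 to 1); they miss things now and then, are a little off and sometimes report something else, mostly with a low value. They report only what shows in the picture. A call takes as long as a camera call. They do not tell look-alikes from the thing itself.
- trace(picture, label): "region" (384x512 bool, what is visible of it) and "box" ([left, top, right, bottom] in pixels, round what is visible of it).
- spot_point(picture, label): "at" ([column, row] in pixels: a listed point, or the origin of a listed thing).
The state is a dict: "time": time; "qpos": joint angles; "qd": joint speeds; "effort": joint torques, N m; "position": TCP position; "tcp_rot": TCP orientation; "wrist_force": force on the tool from outside, world axes, zero at the start; "wrist_torque": the same for the moment, N m; "gripper_width": opening from 0.0 (shut) to 1.0 (fully open); "gripper_force": force on a finger pad.
Only numpy, scipy, OpenCV 4.12 (cv2) and the standard library are available. Lean on these libraries where they do the work, as an engineer would, in place of code of your own. Each camera call takes 0.05 s, during which the arm holds its last target. There are 200 camera calls.

## Task

Slide the thumb latch on the reader sideways so that its cover springs open, and stand the small squat white jar upright on the round stage in the middle of the chamber. Then press the cover shut until the latch snaps over it, and turn the knurled screw on the cover clockwise until it stops tight. Leave the other things on the bench as they are.

Things in the scene. Friction and masses are not known exactly. Their poses are not given: they have to be found in the camera images.
- reader: Bench-top sample reader, white housing, grey cover, fixed; 164 (x) x 160 (y) x 66 mm; origin at the centre of its underside, +x to its back (hinge side), +y to its left. Chamber under the cover: x -40 to +58, y -70 to +70 mm, floor at 16 mm, walls to 66 mm. In front of the cover a ledge at z = 66 mm (x -84 to -46 mm): latch on its left half, the cover's lug with the screw over its right half.
- stage (a point): Centre of the top face of the round aluminium stage on the chamber floor, a flat disc 50 mm across, 20 mm above the bench, at the middle of the reader (x = y = 0 there).
- cover (a joint): Cover angle (rad): 0 shut, 1.8 open (leaning a little back past upright). A spring drives it open to its stop and holds it there. Pushing it down near its front edge takes about 2 N, some 6 N over the last few mm, where its steel pin pushes the latch aside until the latch snaps back. Press it to about 0 for the snap; latched it rests at about 0.01.
- cover_hinge (a point): Point on the cover's hinge axis (parallel to the reader's y) at mid-width, at the underside of the shut cover: 66 mm behind the reader's origin, 66 mm above the bench.
- cover_press (a point): Point to push the cover shut: on its outer face, mid-width, 16 mm from the front edge, 96 mm from the hinge axis. Panel 112 mm long from hinge to front edge, 158 mm wide, 10 mm thick, this face at z = 76 mm when shut. Its z axis points out of the outer face (up when shut, backward when open), its x axis from front edge to hinge.
- latch (a joint): Travel of the thumb latch (m): 0 latched (where its spring returns it), 0.010 fully to the reader's left (+y). The cover is released at about 0.006 to 0.007; pushing it takes 1 to 5 N.
- latch_fin (a point): Centre of the upright black ribbed fin of the thumb latch: 8 mm thick in y, 20 mm long in x, 84 to 102 mm above the bench, standing on the latch's block (top at 84 mm); 66 mm in front of the reader's origin and 44 mm to its left when latched. Axes as the reader's. It slides to the reader's +y.
- screw (a joint): Turn of the captive knurled screw (rad), growing clockwise seen from above: 0 fully loose, 2.0 stop (tight). It starts between 0 and 0.6 and stays where it is left; turning takes about 0.05 N m.
- screw_knob (a point): Centre of the knurled steel head of the screw, a cylinder 26 mm across and 23 mm high; with the cover shut it is vertical, 77 to 100 mm above the bench (lug under it: top at 74 mm), 61 mm in front of the reader's origin and 45 mm to its right. It is mounted on the cover and swings with it.
- jar_mid (a point): Centre, half-way up, of the small squat white jar, 33 mm across and 34 mm high, z axis upright; it is closed, weighs about 35 g and stands on the bench to the left or the right of the reader.
- beaker_mid (a point): Centre, half-way up, of the empty glass beaker, 55 mm across, 70 mm high, a bystander on the other side of the reader from the jar.
- rack: Orange microtube rack full of tubes, 120 x 50 x 34 mm, bystander to the left of the reader's back corner; origin at the centre of its underside.
- timer: Small white lab timer, 88 x 89 x 16 mm, bystander lying to the right of the reader's back corner; origin at the centre of its underside.
- bottle_b: Buffer bottle with a blue cap, 68 mm across, 167 mm high, bystander standing at the right; origin at the centre of its underside.
Things that resemble listed ones, but are neither listed nor needed, are in the scene too. What is meant by the part that bears jar_mid is not black, brown or pink, and is the smaller of those in its own colour.

How it is judged:
By the outcome, as a careful person would: the job done as asked, in the order asked, and still so for the second after the job is handed in, with the robot touching nothing.
It also fails if it takes over 72 s, if anything falls off the work surface, if the arm or the gripper's body presses on something with over 40 N, if the wrist force passes 120 N, or if a joint passes its speed limit or range.

## Working session

There is one attempt and no reset: what is moved stays moved. The work goes in short steps, Python scripts to look and compute and a tool call to move; the robot and the scene stay as the last step left them, time stands still between calls to the robot, and variables do not carry over. Pictures are saved under pics/ and viewed, at most 11 in all, crops included, and the job is handed in when it is done.

Besides the shell and the picture viewer there is one more tool, called after "Call:" as name(argument=value, ...) on one line, values as JSON. drive_tool: Moves the arm, as the interface text tells. Its arguments: {"type":"object","properties":{"deltas":{"type":"array"},"squeeze":{"type":"number"}},"required":["deltas"]}

```bash
mkdir -p pics
cat > h.py <<'E'
import numpy as np, cv2
from rig import state,get_image,hand_in,trace,spot_point
def world(p,u,v,d):
    K=p["camera_matrix"];T=np.linalg.inv(p["extrinsics"])
    c=np.array([(u-K[0,2])/K[0,0]*d,(v-K[1,2])/K[1,1]*d,d,1]);return (T@c)[:3]
def on_z(p,u,v,z):
    K=p["camera_matrix"];T=np.linalg.inv(p["extrinsics"])
    r=T[:3,:3]@np.array([(u-K[0,2])/K[0,0],(v-K[1,2])/K[1,1],1]);o=T[:3,3]
    return o+r*(z-o[2])/r[2]
def proj(p,X):
    c=(p["extrinsics"]@np.r_[X,1])[:3];c=p["camera_matrix"]@c;return c[:2]/c[2]
def save(p,n,box=None,s=1):
    im=p["color"][:,:,::-1]
    if box: im=im[box[1]:box[3],box[0]:box[2]]
    cv2.imwrite("pics/"+n,cv2.resize(im,None,fx=s,fy=s,interpolation=cv2.INTER_CUBIC))
E
python3 - <<'E'
from h import *
np.set_printoptions(precision=4,suppress=True)
zs=dict(reader=0,latch_fin=.093,screw_knob=.0885,jar_mid=.017,beaker_mid=.035,cover_press=.076,cover_hinge=.066,rack=0,timer=0,bottle_b=0)
for n in("top","side"):
    p=get_image(n);save(p,n+"0.png",s=1.5)
    T=np.linalg.inv(p["extrinsics"]);print(n,T[:3,3],T[:3,2])
    for k,z in zs.items():
        for r in spot_point(p,k)[:4]:
            print(k,round(r["conf"],2),np.round(r["at"],1),on_z(p,*r["at"],z))
print(state())
E
```

```text
top [0.2494 0.0021 1.4492] [ 0.1897  0.006  -0.9818]
reader 0.57 [250.8 187.1] [0.5474 0.0106 0.    ]
latch_fin 0.52 [236.5 199.2] [0.486  0.0577 0.093 ]
screw_knob 0.48 [262.2 200.5] [ 0.4835 -0.0291  0.0885]
jar_mid 0.65 [169.6 213.9] [0.4433 0.2965 0.017 ]
jar_mid 0.6 [129.4 199.5] [0.4931 0.4425 0.017 ]
jar_mid 0.59 [189.2 197.7] [0.5024 0.2296 0.017 ]
jar_mid 0.48 [135.7 221.2] [0.4158 0.4148 0.017 ]
beaker_mid 0.55 [342.7 203.8] [ 0.4846 -0.3126  0.035 ]
beaker_mid 0.16 [373.5 179. ] [ 0.5752 -0.4243  0.035 ]
cover_press 0.84 [250.  191.2] [0.5174 0.0127 0.076 ]
cover_hinge 0.88 [254.7 167.4] [ 0.6042 -0.0024  0.066 ]
rack 0.97 [185.3 163.5] [0.6326 0.252  0.    ]
timer 0.55 [322.9 173. ] [ 0.6033 -0.2515  0.    ]
bottle_b 0.73 [375.1 179.8] [ 0.5804 -0.4405  0.    ]
side [-0.457  -0.5038  0.9462] [ 0.703   0.3672 -0.609 ]
reader 0.79 [268.6 209.8] [ 0.5469  0.0138 -0.    ]
latch_fin 0.63 [239.8 191.1] [0.4873 0.0752 0.093 ]
screw_knob 0.57 [266.1 202.3] [ 0.4793 -0.0137  0.0885]
screw_knob 0.41 [419.5 246.2] [ 0.4894 -0.4382  0.0885]
jar_mid 0.81 [198.9 192.8] [0.5087 0.2383 0
[... 270 characters left out ...]
er_hinge 0.93 [284.1 183.6] [ 0.6074 -0.0095  0.066 ]
rack 0.6 [214.7 176.2] [0.6251 0.2536 0.    ]
timer 0.59 [357.8 220.9] [ 0.6148 -0.2454  0.    ]
bottle_b 0.56 [420.2 245.8] [ 0.5895 -0.4328  0.    ]
{'time': 1.1, 'qpos': array([ 0.9717,  0.1808,  1.607 ,  0.    ,  1.3538, -0.2063]), 'qd': array([ 0.0011,  0.0005,  0.0004, -0.0012, -0.0007,  0.0003]), 'effort': array([  0.0002, -44.4863, -35.168 ,  -0.0003,   0.0008,  -0.    ]), 'position': array([0.2201, 0.5312, 0.4047]), 'tcp_rot': array([ 0.1951,  0.9808, -0.    , -0.    ]), 'wrist_force': array([ 0.3824,  0.1104, -0.7649]), 'wrist_torque': array([-0.0882,  0.0096, -0.0302]), 'gripper_force': 0.0, 'gripper_width': 0.9967699337335216}
```

View pics/top0.png

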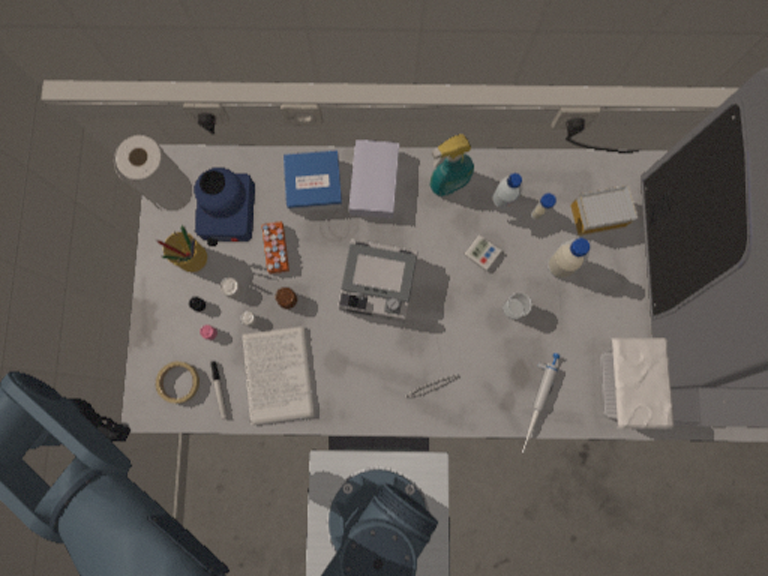

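View pics/side0.png

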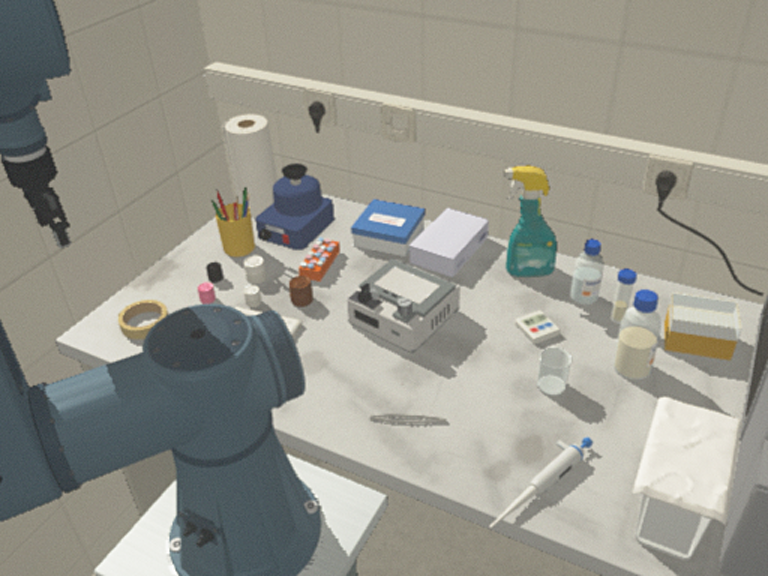

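The white jars are at (153,191) [larger] and (165,212) [smaller], in 512-px top coordinates. Brown (191,198), black (131,202) and pink (139,221) are ruled out. The reader is at about (250,187), with the latch fin at (236,199) and the knob at (262,201).

Run:
```python
from h import *
np.set_printoptions(precision=4,suppress=True)
allp=[]
for n in("top","side"):
    p=get_image(n)
    if n=="top":
        a=cv2.resize(p["color"][180:235,120:210,::-1],(720,440)[::1],interpolation=cv2.INTER_CUBIC)
        cv2.imwrite("pics/jars.png",a)
    d=p["depth"];v,u=np.mgrid[:384,:512]
    P=world
    K=p["camera_matrix"];T=np.linalg.inv(p["extrinsics"])
    c=np.stack([(u-K[0,2])/K[0,0]*d,(v-K[1,2])/K[1,1]*d,d],-1);W=c@T[:3,:3].T+T[:3,3]
    s=(abs(W[...,0]-.547)<.14)&(abs(W[...,1]-.005)<.12)&(W[...,2]>.055)&(W[...,2]<.085)&(d>0)
    q=W[s];r=cv2.minAreaRect((q[:,:2]*1000).astype(np.float32));print(n,len(q),r)
    allp.append(q)
    for k in ("reader","cover_press"):
      for r in trace(p,k)[:2]:
        m=r["region"]&(d>0);q=W[m];z=q[:,2];qq=q[z>.055];print(k,r["conf"],r["box"],len(qq),cv2.minAreaRect((qq[:,:2]*1000).astype(np.float32)),np.percentile(z,[5,50,95]))
    for k in ("latch_fin","screw_knob"):
      for r in trace(p,k)[:1]:
        m=r["region"]&(d>0);q=W[m];print(k,r["box"],q.mean(0),q[:,2].max(), q[q[:,2]>.09].mean(0))
    for r in trace(p,"jar_mid")[:7]:
        m=r["region"]&(d>0);q=W[m];z=q[:,2]
        if len(q)<5: continue
        t=q[z>z.max()-.006];print("jar",round(r["conf"],2),r["box"],"ztop",z.max(),np.percentile(z,95),"c",t.mean(0),"ext",np.ptp(q[:,:2],axis=0),"rgb",np.median(p["color"][m],axis=0))
q=np.vstack(allp)
print(cv2.minAreaRect((q[:,:2]*1000).astype(np.float32)))
```

```text
top 2053 ((542.609375, 7.802436828613281), (160.08441162109375, 165.1342315673828), 80.42169952392578)
reader 0.67 [223.9, 155.7, 281.7, 217.8] 2138 ((542.609375, 7.802436828613281), (160.08441162109375, 165.1342315673828), 80.42169952392578) [0.0315 0.0752 0.0832]
cover_press 0.6 [227.5, 162.1, 277.4, 205.9] 1573 ((542.0374755859375, 6.9368896484375), (158.33114624023438, 148.14834594726562), 80.25244140625) [0.0718 0.0766 0.0833]
latch_fin [233.3, 199.5, 243.9, 205.1] [0.4872 0.0592 0.0873] 0.10836635436379316 [0.4857 0.0613 0.1006]
screw_knob [227.8, 164.2, 276.2, 208.7] [0.5486 0.0038 0.0773] 0.10773234388490183 [ 0.4767 -0.0268  0.1   ]
jar 0.75 [183.2, 190.3, 196.1, 203.4] ztop 0.0579379885039395 0.052227124915950475 c [0.4965 0.2216 0.0541] ext [0.0445 0.0534] rgb [82. 52. 35.]
jar 0.63 [125.8, 196.5, 134.3, 206.7] ztop 0.04141311760225963 0.03813732697231149 c [0.482  0.4333 0.0372] ext [0.0325 0.0308] rgb [27.5 27.5 29. ]
jar 0.57 [159.7, 206.9, 169.9, 217.6] ztop 0.04255739738506081 0.037272071222134495 c [0.4492 0.3122 0.0383] ext [0.0351 0.0438] rgb [154. 147. 138.]
jar 0
[... 1039 characters left out ...]
6229248047), 80.55081939697266) [0.0157 0.0687 0.0817]
latch_fin [236.9, 187.7, 251.9, 202.5] [0.4857 0.0593 0.0816] 0.10364963643043723 [0.483  0.0602 0.0972]
jar 0.68 [191.5, 180.9, 210.8, 205.2] ztop 0.05323443666474281 0.049235551105188624 c [0.4951 0.2238 0.0488] ext [0.0497 0.0483] rgb [97. 75. 60.]
jar 0.61 [128.8, 189.0, 143.1, 201.4] ztop 0.03779826208022952 0.034158153580726755 c [0.4111 0.4026 0.0335] ext [0.0314 0.0333] rgb [167. 107. 118.]
jar 0.5 [138.1, 173.2, 149.1, 192.6] ztop 0.037198593429595306 0.03568661958967708 c [0.4794 0.4329 0.0341] ext [0.0349 0.0345] rgb [62. 60. 57.]
((540.4808959960938, 7.8184814453125), (162.1102294921875, 169.3953399658203), 80.48101806640625)
```

View pics/jars.png

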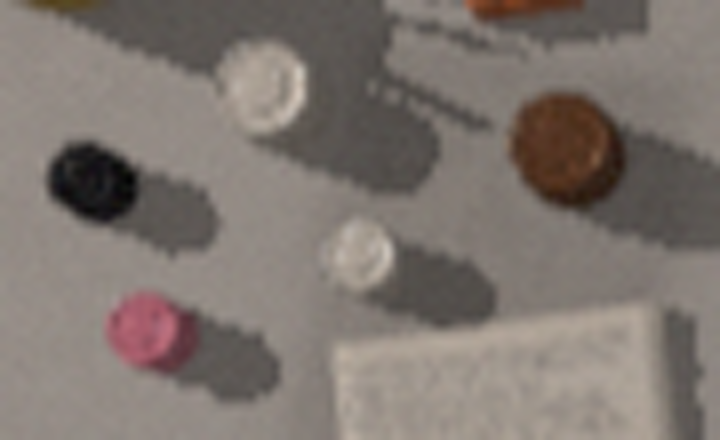

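The crop confirms it: the small white jar is at crop (363,255), which is top pixel (165,212), and the larger white one is at crop (263,87). I'll localise the jar precisely and make the first approach to the latch fin.

Run:
```python
from h import *
np.set_printoptions(precision=4,suppress=True)
o=np.array([.543,.007]);a=-.1675
for n,b in(("top",(155,200,176,222)),("side",(155,185,182,210))):
    p=get_image(n);K=p["camera_matrix"];T=np.linalg.inv(p["extrinsics"])
    g=p["color"][b[1]:b[3],b[0]:b[2]].min(2);d=p["depth"][b[1]:b[3],b[0]:b[2]]
    v,u=np.mgrid[b[1]:b[3],b[0]:b[2]]
    W=np.stack([(u-K[0,2])/K[0,0]*d,(v-K[1,2])/K[1,1]*d,d],-1)@T[:3,:3].T+T[:3,3]
    for zlo in (.012,.028):
        m=(W[...,2]>zlo)&(W[...,2]<.05);q=W[m]
        (c,wh,an)=cv2.minAreaRect((q[:,:2]*1000).astype(np.float32));print(n,zlo,len(q),q.mean(0),c,wh,"pix",u[m].mean(),v[m].mean(),on_z(p,u[m].mean(),v[m].mean(),.034))
    if n=="top":
        save(p,"reader.png",(215,155,290,225),8)
        nb=p["depth"]; print("notebook z",world(p,185,245,nb[245,185]), "corner near jar",world(p,163,223,nb[223,163]))
        print("bk edge", [np.round(on_z(p,x,y,.01),3) for x,y in((163,223),(203,217))])
```

```text
top 0.012 83 [0.4486 0.3091 0.0304] (437.8875427246094, 304.7710266113281) (59.91661834716797, 30.706104278564453) pix 165.3132530120482 211.84337349397592 [0.4481 0.3084 0.034 ]
top 0.028 64 [0.4505 0.3115 0.0337] (449.8904724121094, 311.86053466796875) (29.171131134033203, 29.022336959838867) pix 164.46875 211.15625 [0.4505 0.3115 0.034 ]
notebook z [0.3351 0.238  0.0118] corner near jar [0.4115 0.3198 0.0095]
bk edge [array([0.411, 0.32 , 0.01 ]), array([0.435, 0.179, 0.01 ])]
side 0.012 118 [0.4501 0.3124 0.0259] (455.91064453125, 318.3038635253906) (122.62361907958984, 32.911895751953125) pix 168.02542372881356 194.75423728813558 [0.4419 0.305  0.034 ]
side 0.028 58 [0.447  0.3103 0.033 ] (449.24224853515625, 311.0212707519531) (32.67366027832031, 29.431690216064453) pix 167.67241379310346 193.63793103448276 [0.446  0.3093 0.034 ]
```

View pics/reader.png

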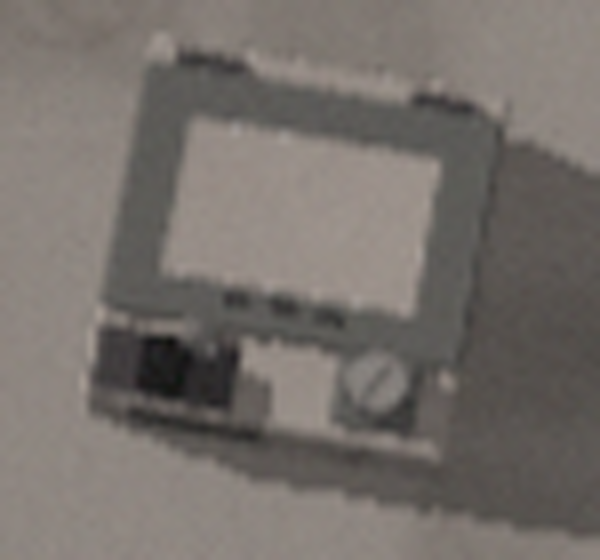

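Call:
drive_tool(deltas=[[[26.1,-46.9,-1,0,0,0.225,3.2],[26.1,-46.9,-1,0,0,0.225,3.2],[26.1,-46.9,-1,0,0,0.225,3.2],[26.1,-46.9,-1,0,0,0.225,3.2],[26.1,-46.9,-1,0,0,0.225,3.2]]], squeeze=30)

```text
time: 2.42
position: [0.3709, 0.2598, 0.3993]
tcp_rot: [0.084, 0.996, 0.0, 0.001]
wrist_force: [0.3, 0.2, 0.4]
gripper_width: 0.374
gripper_force: 0.0
```

The crop shows the reader rotated about -9.6°. The latch fin is at crop (165,365), the knob is at (375,382) on a narrow lug, and the cover is shut.

Call:
drive_tool(deltas=[[[11,-19.8,0,0,0,0,3.2],[11,-19.8,0,0,0,0,3.2],[11,-19.8,0,0,0,0,3.2],[11,-19.8,0,0,0,0,3.2],[11,-19.8,0,0,0,0,3.2]]])

```text
time: 3.05
position: [0.4813, 0.0612, 0.3991]
tcp_rot: [0.086, 0.996, -0.0, 0.0]
wrist_force: [0.4, 0.0, -0.4]
gripper_width: 0.377
gripper_force: 0.0
```

Call:
drive_tool(deltas=[[[0,0,-6,0,0,0,3.2],[0,0,-11,0,0,0,3.2],[0,0,-13.6,0,0,0,3.2],[0,0,-13.6,0,0,0,3.2]]])

```text
time: 3.55
position: [0.4788, 0.0646, 0.2611]
tcp_rot: [0.083, 0.997, 0.0, -0.003]
wrist_force: [-0.6, 0.0, 0.9]
gripper_width: 0.374
gripper_force: 0.0
```

Call:
drive_tool(deltas=[[[0.17,1.0,0,0,0,0,3.2],[0.25,1.5,0,0,0,0,3.2],[0.33,2.0,0,0,0,0,3.2],[0.35,2.1,0,0,0,0,3.2],[0.35,2.1,0,0,0,0,3.2]]])

```text
time: 4.18
position: [0.4842, 0.0844, 0.2636]
tcp_rot: [0.084, 0.996, -0.0, 0.001]
wrist_force: [0.8, -4.5, 2.9]
gripper_width: 0.372
gripper_force: 2.0
```

Run:
```python
from h import *
p=get_image("side");save(p,"latch.png",(200,120,340,240),5)
```

```text
(no output)
```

View pics/latch.png

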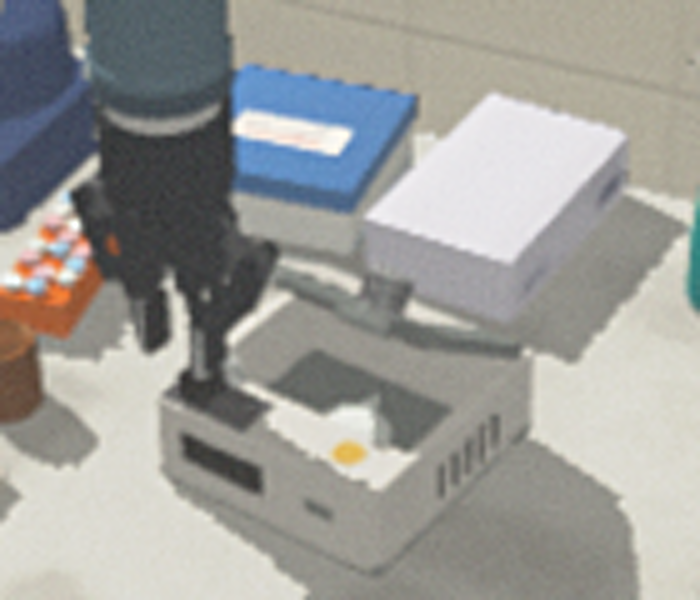

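The cover has sprung open: panel at crop (400,315), stage visible inside at about (355,415). Next the jar.

Call:
drive_tool(deltas=[[[-0.1,-0.6,0,0,0,0,4],[-0.1,-0.6,6,0,0,0,5.5],[-1.0,5,10,0,0,0,5.5],[-3.5,11,10,0,0,0,5.5],[-3.5,17,7,0,0,0,5.5]]])

```text
time: 4.85
position: [0.4491, 0.246, 0.3399]
tcp_rot: [0.084, 0.996, 0.002, 0.002]
wrist_force: [1.5, 0.3, -0.7]
gripper_width: 0.646
gripper_force: 0.0
```

Call:
drive_tool(deltas=[[[-0.1,5.6,0,0,0,0,5.5],[-0.1,5.6,0,0,0,0,5.5],[-0.1,5.6,0,0,0,0,5.5]]])

```text
time: 5.22
position: [0.4479, 0.3001, 0.3369]
tcp_rot: [0.083, 0.997, -0.0, -0.001]
wrist_force: [-0.4, -0.6, -0.0]
gripper_width: 0.64
gripper_force: 0.0
```

Run:
```python
from h import *
s=state();print(s["position"],s["tcp_rot"],s["qpos"])
```

```text
[0.44785884 0.30011514 0.33685797] [ 8.34117436e-02  9.96514858e-01 -1.88409543e-04 -7.64097984e-04] [ 3.70009022e-01  1.73644244e-01  1.76023003e+00  3.53686711e-04
  1.20925721e+00 -1.03389507e+00]
```

Call:
drive_tool(deltas=[[[0.1,1.1,-2,0,0,0,5.5],[0.1,1.1,-7,0,0,0,5.5],[0.1,1.1,-12,0,0,0,5.5],[0.1,1.1,-15.9,0,0,0,5.5],[0.1,1.1,-15.9,0,0,0,5.5]]])

```text
time: 5.85
position: [0.4479, 0.309, 0.1756]
tcp_rot: [0.085, 0.996, -0.002, -0.003]
wrist_force: [-0.4, 0.0, -0.2]
gripper_width: 0.643
gripper_force: 0.0
```

Call:
drive_tool(deltas=[[[0,0,0,0,0,0,2.6],[0,0,0,0,0,0,2.6],[0,0,0,0,0,0,2.6],[0,0,0,0,0,0,2.6]]], squeeze=25)

```text
time: 6.35
position: [0.4503, 0.3115, 0.1806]
tcp_rot: [0.084, 0.996, 0.001, 0.002]
wrist_force: [0.0, -1.6, 8.1]
gripper_width: 0.374
gripper_force: 25.9
```

Run:
```python
from h import *
s=state();print(s["position"],s["gripper_width"],s["gripper_force"],s["wrist_force"])
p=get_image("side");save(p,"grasp.png",(120,130,220,210),7)
```

```text
[0.45033196 0.31152117 0.18057613] 0.3740661596529606 25.941931307315826 [ 0.01328607 -1.55649996  8.11995181]
```

View pics/grasp.png

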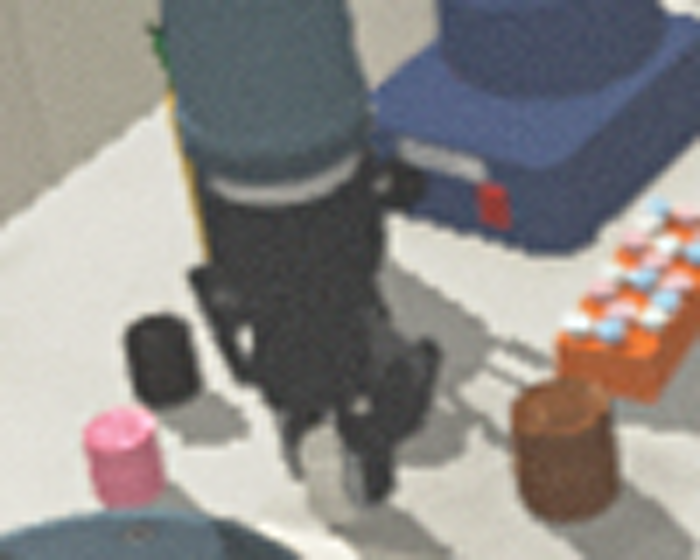

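Call:
drive_tool(deltas=[[[0,0,2,0,0,0,2.6],[0,0,8,0,0,0,2.6],[0,-2,13,0,0,0,2.6],[1.5,-8,14,0,0,0,2.6],[3,-13,14,0,0,0,2.6]]])

```text
time: 7.02
position: [0.4797, 0.1802, 0.3211]
tcp_rot: [0.083, 0.997, 0.0, 0.002]
wrist_force: [0.5, 0.5, 0.0]
gripper_width: 0.371
gripper_force: 25.2
```

Call:
drive_tool(deltas=[[[1.5,-5,0,0,0,0,2.6],[3,-10,0,0,0,0,2.6],[5,-15,0,0,0,0,2.6],[6.3,-17.4,0,0,0,0,2.6],[6.3,-17.4,0,0,0,0,2.6]]])

```text
time: 7.65
position: [0.5429, 0.0055, 0.3192]
tcp_rot: [0.085, 0.996, -0.0, 0.001]
wrist_force: [0.7, 1.3, -0.3]
gripper_width: 0.374
gripper_force: 25.2
```

Call:
drive_tool(deltas=[[[0,0,0,0,0,0,2.6]]])

```text
time: 7.78
position: [0.5418, 0.0078, 0.3186]
tcp_rot: [0.084, 0.996, 0.0, -0.0]
wrist_force: [-0.7, 0.1, 0.5]
gripper_width: 0.373
gripper_force: 25.2
```

Run:
```python
from h import *
np.set_printoptions(precision=4,suppress=True)
s=state();print(s["position"],s["tcp_rot"],s["gripper_width"],s["gripper_force"],s["wrist_force"])
o=np.array([.543,.007,0]);a=-.1675;R=np.array([[np.cos(a),-np.sin(a),0],[np.sin(a),np.cos(a),0],[0,0,1]])
for n in("top","side"):
    p=get_image(n)
    print(n,"expected stage pix",proj(p,o+[0,0,.02]))
    for k,z in(("stage",.02),("reader",0),("cover_hinge",.066),("latch_fin",.093)):
        for r in spot_point(p,k)[:1]: print(k,r["conf"],r["at"],on_z(p,*r["at"],z))
    for k,X in(("hinge",[.066,0,.066]),("fin",[-.066,.044,.093])): print(k,o+R@X,proj(p,o+R@X))
    c=p["color"].copy()
    if n=="side":
        for X in [[-.04,-.07,.066],[-.04,.07,.066],[.058,-.07,.066],[.058,.07,.066],[-.082,-.08,.066],[-.082,.08,.066]]:
            cv2.circle(c,tuple(int(round(t)) for t in proj(p,o+R@X)),1,(255,0,0),-1)
        for t in np.linspace(0,6.28,24): 
            q=proj(p,o+[.025*np.cos(t),.025*np.sin(t),.02]);c[int(round(q[1])),int(round(q[0]))]=(0,255,0)
        cv2.imwrite("pics/pre.png",cv2.resize(c[110:240,200:330,::-1],None,fx=4.6,fy=4.6))
```

```text
[0.5418 0.0078 0.3186] [ 0.0837  0.9965  0.0002 -0.0002] 0.3730012062671168 25.244843512773514 [-0.7478  0.1203  0.5058]
top expected stage pix [251.7745 187.1877]
stage 0.66 [248.8, 185.2] [0.5501 0.0177 0.02  ]
reader 0.92 [251.9, 185.6] [0.553  0.0067 0.    ]
hinge [ 0.6081 -0.004   0.066 ] [255.1623 166.3294]
fin [0.4853 0.0614 0.093 ] [235.4041 199.3961]
side expected stage pix [269.9379 206.0716]
stage 0.66 [267.3, 205.9] [0.5403 0.0145 0.02  ]
reader 0.69 [267.0, 210.1] [0.5436 0.0175 0.    ]
cover_hinge 0.96 [282.1, 183.8] [ 0.6038 -0.0044  0.066 ]
latch_fin 0.73 [360.5, 221.3] [ 0.511  -0.2777  0.093 ]
hinge [ 0.6081 -0.004   0.066 ] [282.5642 183.0047]
fin [0.4853 0.0614 0.093 ] [243.647 192.769]
```

View pics/pre.png

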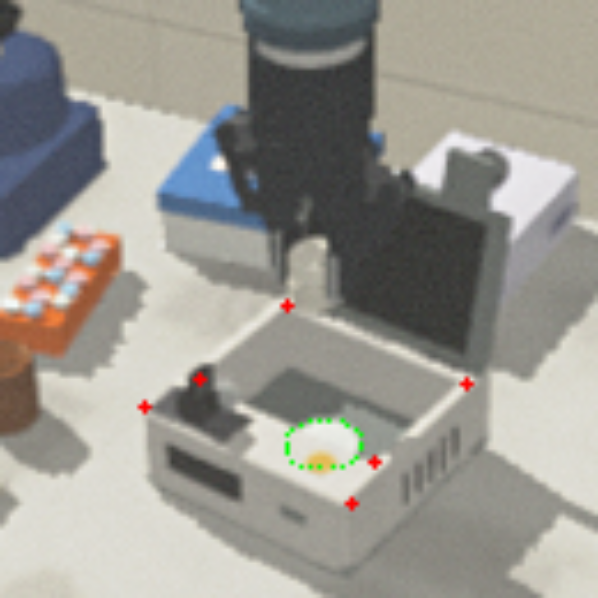

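The overlay matches the reader, with the stage ring at (325,445) and the jar held upright at (310,270). I'll lower it onto the stage.

Call:
drive_tool(deltas=[[[0.1,0,-4,0,0,0,2.6],[0.1,0,-8,0,0,0,2.6],[0.1,0,-10.5,0,0,0,2.6],[0.1,0,-11.4,0,0,0,2.6],[0.1,0,-11.4,0,0,0,2.6]]])

```text
time: 8.9
position: [0.5433, 0.0072, 0.2044]
tcp_rot: [0.084, 0.996, 0.0, -0.0]
wrist_force: [-0.3, -0.2, -0.6]
gripper_width: 0.376
gripper_force: 25.2
```

Call:
drive_tool(deltas=[[[0,0,-0.2,0,0,0,2.6],[0,0,-0.4,0,0,0,2.6],[0,0,-0.4,0,0,0,2.6],[0,0,-0.4,0,0,0,2.6]]])

```text
time: 9.4
position: [0.5434, 0.0072, 0.2008]
tcp_rot: [0.084, 0.996, -0.0, 0.0]
wrist_force: [-0.4, 0.4, -0.1]
gripper_width: 0.368
gripper_force: 25.3
```

Call:
drive_tool(deltas=[[[0,0,-0.1,0,0,0,2.6],[0,0,-0.2,0,0,0,2.6],[0,0,-0.2,0,0,0,2.6]]])

```text
time: 9.78
position: [0.5435, 0.0072, 0.2005]
tcp_rot: [0.084, 0.996, -0.0, 0.0]
wrist_force: [-7.7, 1.1, 18.1]
gripper_width: 0.375
gripper_force: 27.1
```

Call:
drive_tool(deltas=[[[0,0,0.15,0,0,0,2.6],[0,0,0.15,0,0,0,3.6],[0,0,0.15,0,0,0,4.6],[0,0,0.15,0,0,0,5],[0,0,0.15,0,0,0,5]]])

```text
time: 10.4
position: [0.5432, 0.0072, 0.1998]
tcp_rot: [0.084, 0.996, 0.0, -0.0]
wrist_force: [-0.5, -1.1, -0.8]
gripper_width: 0.584
gripper_force: 0.0
```

Call:
drive_tool(deltas=[[[0,0,2,0,0,0,5],[0,0,7,0,0,0,5],[-3,5,13,0,0,0,5],[-3,11,19,0,0,0,3],[-3,17,21,0,0,0,0]]])

```text
time: 11.02
position: [0.5144, 0.143, 0.393]
tcp_rot: [0.085, 0.996, 0.0, 0.002]
wrist_force: [1.1, 0.0, -0.3]
gripper_width: 0.168
gripper_force: 0.0
```

Run:
```python
from h import *
np.set_printoptions(precision=4,suppress=True)
s=state();print(s["position"],s["tcp_rot"],s["qpos"])
p=get_image("top");a=cv2.resize(p["color"][150:225,215:290],(400,400),interpolation=3)
p2=get_image("side");b=cv2.resize(p2["color"][150:240,225:315],(400,400),interpolation=3)
cv2.imwrite("pics/placed.png",np.hstack([a,b])[:,:,::-1])
d=p["depth"];v,u=np.mgrid[170:205,235:270];W=np.array([world(p,x,y,d[y,x]) for x,y in zip(u.ravel(),v.ravel())])
m=(W[:,2]>.042)&(W[:,2]<.062)&(abs(W[:,0]-.543)<.03)&(abs(W[:,1]-.007)<.03);q=W[m];print(len(q),q.mean(0),np.ptp(q,axis=0))
```

```text
[0.5144 0.143  0.393 ] [0.0847 0.9964 0.0001 0.0016] [ 0.0488  0.099   1.7236 -0.0002  1.3158 -1.3524]
66 [0.543  0.0071 0.0533] [0.0292 0.028  0.0162]
```

View pics/placed.png

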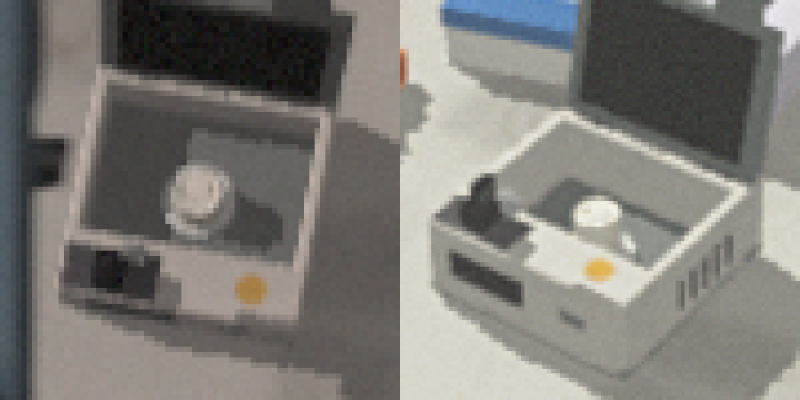

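The jar stands centred and upright on the stage (left view (200,190), right view (597,215)), with the cover open behind it. Next I go over and behind the cover with shut fingers.

Call:
drive_tool(deltas=[[[0,0,4,0,0,0,0],[4,-4,4,0,0,0,0],[9,-8,4,0,0,0,0],[13,-12,4,0,0,0,0],[15.5,-14.2,4,0,0,0,0]]])

```text
time: 11.75
position: [0.6708, -0.0029, 0.4288]
tcp_rot: [0.085, 0.996, -0.0, -0.001]
wrist_force: [-0.5, 0.3, 0.2]
gripper_width: -0.003
gripper_force: 0.0
```

Call:
drive_tool(deltas=[[[0,0,0,0,0,0,0],[0,0,0,0,0,0,0]]])

```text
time: 12.0
position: [0.669, 0.0003, 0.4293]
tcp_rot: [0.084, 0.996, 0.0, -0.001]
wrist_force: [-0.0, 0.3, -0.4]
gripper_width: -0.001
gripper_force: 0.0
```

Call:
drive_tool(deltas=[[[0.3,0,-5,0,0,0,0],[0.3,0,-10,0,0,0,0],[0.3,0,-10.6,0,0,0,0],[-1.5,0.3,-10.5,0,0,0,0],[-3.8,0.7,-9.8,0,0,0,0]]])

```text
time: 12.62
position: [0.6315, 0.0078, 0.3345]
tcp_rot: [0.083, 0.997, -0.0, 0.002]
wrist_force: [0.8, -0.6, -0.6]
gripper_width: 0.005
gripper_force: 1.0
```

Call:
drive_tool(deltas=[[[-1.2,0.2,0.3,0,0,0,0],[-2.5,0.4,0.3,0,0,0,0],[-3.7,0.6,0,0,0,0,0],[-4.8,0.8,-0.5,0,0,0,0],[-4.8,0.8,-0.5,0,0,0,0]]])

```text
time: 13.25
position: [0.5825, 0.0155, 0.3264]
tcp_rot: [0.084, 0.996, 0.0, -0.001]
wrist_force: [-1.1, 0.0, 0.2]
gripper_width: 0.001
gripper_force: 0.4
```

Run:
```python
from h import *
s=state();print(s["position"],s["wrist_force"],s["wrist_torque"])
p=get_image("side");save(p,"close.png",(200,100,350,240),4)
```

```text
[0.58247246 0.01550069 0.32637001] [-1.11895398  0.00838257  0.18641591] [-0.00120153 -0.10003551  0.01063364]
```

View pics/close.png

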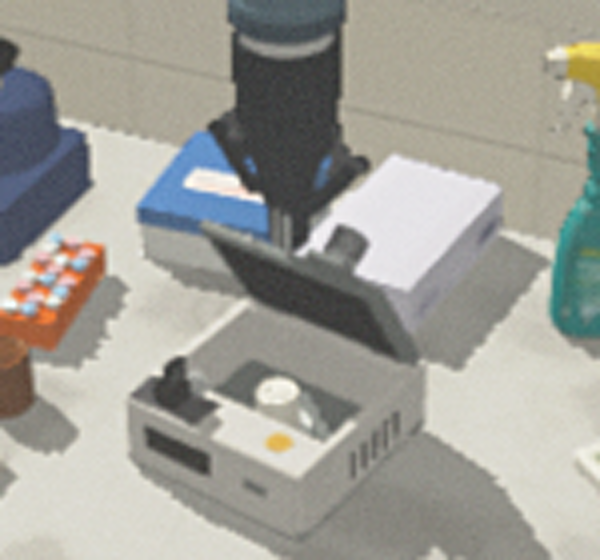

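The cover is being pushed down by the shut fingers (contact at about (295,240)) and is at roughly 60°. I'll continue along the arc.

Call:
drive_tool(deltas=[[[-1.1,0.2,-0.6,0,0,0,0],[-2.2,0.35,-1.3,0,0,0,0],[-3.0,0.5,-2.1,0,0,0,0],[-3.8,0.65,-3.1,0,0,0,0],[-4.7,0.8,-4.5,0,0,0,0]]])

```text
time: 13.92
position: [0.536, 0.0234, 0.2817]
tcp_rot: [0.084, 0.996, -0.0, 0.0]
wrist_force: [2.1, -0.4, 1.6]
gripper_width: 0.002
gripper_force: 0.9
```

Call:
drive_tool(deltas=[[[-0.5,0.1,-1.2,0,0,0,0],[-0.8,0.15,-2.0,0,0,0,0],[-1.0,0.2,-2.4,0,0,0,0],[-1.1,0.2,-2.7,0,0,0,0],[-1.1,0.2,-2.7,0,0,0,0]]])

```text
time: 14.55
position: [0.5263, 0.0251, 0.2561]
tcp_rot: [0.084, 0.996, -0.0, 0.001]
wrist_force: [0.9, -0.8, 4.9]
gripper_width: 0.001
gripper_force: 2.1
```

Call:
drive_tool(deltas=[[[0,0,-0.2,0,0,0,0],[0,0,-0.4,0,0,0,0],[0,0,-0.5,0,0,0,0],[0,0,-0.5,0,0,0,0]]])

```text
time: 15.05
position: [0.5253, 0.0254, 0.25]
tcp_rot: [0.084, 0.996, 0.0, -0.0]
wrist_force: [0.7, -0.1, 0.9]
gripper_width: 0.001
gripper_force: 0.6
```

Call:
drive_tool(deltas=[[[0,0,-0.1,0,0,0,0],[0,0,-0.2,0,0,0,0],[0,0,-0.2,0,0,0,0]]])

```text
time: 15.42
position: [0.5253, 0.0254, 0.2488]
tcp_rot: [0.084, 0.996, -0.0, -0.0]
wrist_force: [-3.7, -0.1, 8.3]
gripper_width: -0.0
gripper_force: 4.0
```

Call:
drive_tool(deltas=[[[0,0,-0.15,0,0,0,0],[0,0,-0.15,0,0,0,0],[0,0,0.3,0,0,0,0]]])

```text
time: 15.8
position: [0.5253, 0.0254, 0.2515]
tcp_rot: [0.084, 0.996, -0.0, -0.0]
wrist_force: [-0.7, -0.3, 0.6]
gripper_width: -0.001
gripper_force: 0.0
```

Call:
drive_tool(deltas=[[[0,0,5,0,0,0,2],[-3,-3,6,0,0,0,5],[-5,-5.3,6,0,0,0,5],[-5,-5.3,6,0,0,0,5]]])

```text
time: 16.3
position: [0.4744, -0.0285, 0.3111]
tcp_rot: [0.085, 0.996, -0.0, -0.0]
wrist_force: [0.1, -0.1, -0.0]
gripper_width: 0.581
gripper_force: 0.0
```

Run:
```python
from h import *
np.set_printoptions(precision=4,suppress=True)
s=state();print(s["position"],s["tcp_rot"],s["qpos"],s["gripper_width"])
for n in("top","side"):
    p=get_image(n)
    for k,z in(("cover_press",.076),("screw_knob",.0885)):
        for r in spot_point(p,k)[:1]: print(n,k,r["conf"],r["at"],on_z(p,*r["at"],z))
save(p,"shut.png",(200,100,350,240),4)
d=p["depth"];v,u=np.mgrid[170:215,240:305];W=np.array([world(p,x,y,d[y,x]) for x,y in zip(u.ravel(),v.ravel())])
o=np.array([.543,.007]);a=-.1675;R=np.array([[np.cos(a),np.sin(a)],[-np.sin(a),np.cos(a)]])
L=(W[:,:2]-o)@R.T
m=(abs(L[:,0]-.01)<.05)&(abs(L[:,1])<.07)&(W[:,2]>.06)&(W[:,2]<.1);print(m.sum(),np.median(W[m,2]),np.polyfit(L[m,0],W[m,2],1))
```

```text
[ 0.4744 -0.0285  0.3111] [ 0.0849  0.9964 -0.     -0.0004] [-0.3105  0.0679  1.937  -0.0002  1.1374 -1.7112] 0.5811935561654075
top cover_press 0.5 [252.4, 192.2] [0.514  0.0044 0.076 ]
top screw_knob 0.64 [343.6, 205.3] [ 0.4707 -0.3036  0.0885]
side cover_press 0.57 [263.5, 197.1] [0.5109 0.011  0.076 ]
side screw_knob 0.4 [264.8, 203.5] [ 0.473  -0.0128  0.0885]
743 0.07589390706021715 [-0.0084  0.0759]
```

View pics/shut.png

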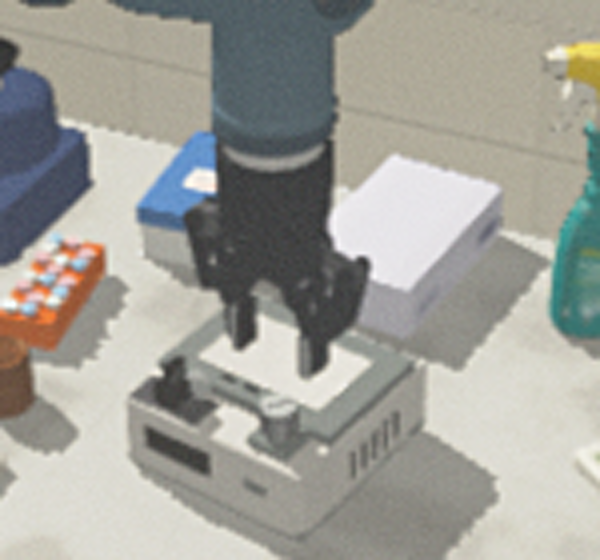

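The cover is shut and latched (measured tilt about 0.008). The knob is at (280,425), just below and in front of the open fingers. I'll grip and turn it.

Call:
drive_tool(deltas=[[[0,0,-3,0,0,0,5],[0,0,-5.5,0,0,0,5],[0,0,-5.5,0,0,0,5]]])

```text
time: 16.98
position: [0.4747, -0.027, 0.2544]
tcp_rot: [0.083, 0.997, 0.001, -0.002]
wrist_force: [-0.4, 0.0, 1.0]
gripper_width: 0.583
gripper_force: 0.0
```

Call:
drive_tool(deltas=[[[0,0,0,0,0,0,2],[0,0,0,0,0,0,2],[0,0,0,0,0,0,2],[0,0,0,0,0,0,2]]], squeeze=40)

```text
time: 17.48
position: [0.4759, -0.0274, 0.2571]
tcp_rot: [0.084, 0.996, 0.0, 0.001]
wrist_force: [2.6, 5.4, 0.9]
gripper_width: 0.271
gripper_force: 39.2
```

Run:
```python
from h import *
s=state();print(s["position"],s["gripper_width"],s["gripper_force"],s["wrist_force"],s["wrist_torque"])
```

```text
[ 0.47594753 -0.02736542  0.25712719] 0.2712041267801922 39.189282059669495 [2.57115298 5.35495104 0.85877946] [ 0.80487975 -0.32141134  0.0088908 ]
```

Call:
drive_tool(deltas=[[[0.05,0.1,0,0,0,-0.17,2],[0.05,0.1,0,0,0,-0.34,2],[0.05,0.1,0,0,0,-0.51,2],[0.05,0.1,0,0,0,-0.68,2],[0.05,0.1,0,0,0,-0.85,2]]])

```text
time: 18.1
position: [0.4763, -0.0268, 0.257]
tcp_rot: [0.49, 0.872, 0.0, 0.001]
wrist_force: [1.5, 3.0, 0.8]
gripper_width: 0.269
gripper_force: 39.2
```

Run:
```python
from h import *
s=state();print(s["position"],s["tcp_rot"],s["gripper_width"],s["gripper_force"],s["wrist_force"],s["wrist_torque"])
```

```text
[ 0.47626524 -0.02676947  0.25696065] [4.89553512e-01 8.71972967e-01 1.14680483e-04 7.00029643e-04] 0.2692860285975515 39.17068362236023 [1.46989997 2.99930225 0.771574  ] [ 0.3224867  -0.11288608  0.0298032 ]
```

Call:
drive_tool(deltas=[[[0,0,0,0,0,-0.15,2],[0,0,0,0,0,-0.3,2],[0,0,0,0,0,-0.45,2]]])

```text
time: 18.48
position: [0.4763, -0.0267, 0.2569]
tcp_rot: [0.672, 0.741, 0.0, 0.001]
wrist_force: [2.2, 4.4, -0.4]
gripper_width: 0.27
gripper_force: 39.2
```

Run:
```python
from h import *
s=state();print(s["position"],s["tcp_rot"],s["gripper_width"],s["gripper_force"],s["wrist_force"],s["wrist_torque"])
```

```text
[ 0.47633433 -0.02670382  0.25694287] [6.71542028e-01 7.40965989e-01 4.32745749e-04 7.21268984e-04] 0.26971743845546187 39.15443301200867 [ 2.24166204  4.35255557 -0.39555702] [ 0.41831043 -0.20046856  0.03976043]
```

Call:
drive_tool(deltas=[[[0,0,0,0,0,-0.1,2],[0,0,0,0,0,-0.2,2],[0,0,0,0,0,-0.2,2]]])

```text
time: 18.85
position: [0.4764, -0.0266, 0.2569]
tcp_rot: [0.74, 0.673, 0.001, 0.001]
wrist_force: [1.3, 2.9, -0.5]
gripper_width: 0.266
gripper_force: 39.2
```

```bash
cat > t.py <<'E'
from h import *
s=state();q=s["tcp_rot"];print("turned",1.403-(2*np.arctan2(q[1],q[0])-np.pi/2),"Tz",s["wrist_torque"][2],s["wrist_force"],s["gripper_force"])
E
python3 t.py
```

```text
turned 1.4981411690343158 Tz 0.5066795418263398 [ 1.29248462  2.90282783 -0.53375323] 39.189544916152954
```

Call:
drive_tool(deltas=[[[0,0,0,0,0,-0.1,2],[0,0,0,0,0,-0.2,2],[0,0,0,0,0,-0.2,2]]])

```text
time: 19.23
position: [0.4763, -0.0271, 0.2568]
tcp_rot: [0.803, 0.596, 0.0, 0.001]
wrist_force: [1.8, -0.4, 2.0]
gripper_width: 0.268
gripper_force: 39.3
```

```bash
python3 t.py
```

```text
turned 1.6969670101749288 Tz 0.370620838662728 [ 1.83324799 -0.44291508  1.97611008] 39.259799122810364
```

The torque rose from 0.04 to 0.5 N m at about 1.5 rad, so the screw reached its stop and then the pads slipped. I'll release, lift and check.

Call:
drive_tool(deltas=[[[0,0,0,0,0,0,4],[0,0,0,0,0,0,5],[0,0,0,0,0,0,5],[0,0,4,0,0,0,5],[0,0,10,0,0,0,5]]])

```text
time: 19.85
position: [0.475, -0.0265, 0.3555]
tcp_rot: [0.804, 0.595, -0.002, -0.002]
wrist_force: [-0.1, -0.1, -0.3]
gripper_width: 0.588
gripper_force: 0.0
```

Call:
drive_tool(deltas=[[[-4,6,6,0,0,0,5],[-8,12,6,0,0,0,5],[-12,18,6,0,0,0,5],[-12,18,6,0,0,0,5]]])

```text
time: 20.35
position: [0.3543, 0.1548, 0.4167]
tcp_rot: [0.804, 0.595, 0.0, 0.0]
wrist_force: [1.3, 0.7, 0.4]
gripper_width: 0.586
gripper_force: 0.0
```

Run:
```python
from h import *
p=get_image("top");q=get_image("side")
a=cv2.resize(p["color"][140:230,205:295],(400,400),interpolation=3);b=cv2.resize(q["color"][150:240,225:315],(400,400),interpolation=3)
cv2.imwrite("pics/end.png",np.hstack([a,b])[:,:,::-1])
s=state();print(s["time"],s["wrist_force"])
```

```text
20.45 [ 0.26759131  0.15163955 -0.28933048]
```

View pics/end.png

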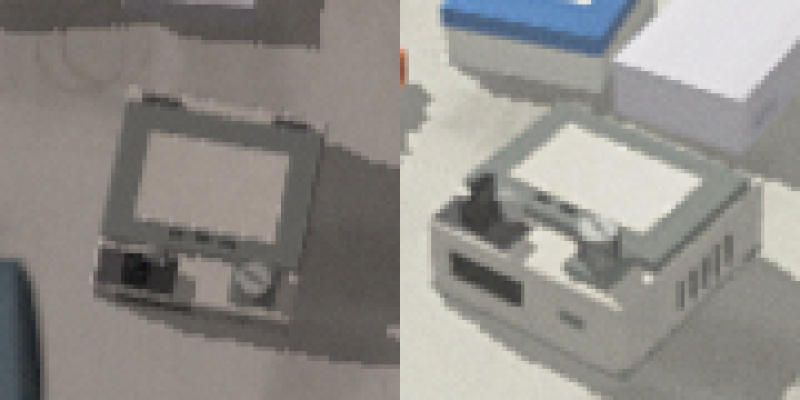

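The cover is shut and latched, and the knob slot at (255,280) has turned about 90° clockwise to its stop. The arm is clear, so I'm handing in.

```bash
python3 -c "from rig import hand_in;print(hand_in())"
```

```text
the job is handed in; nothing more can be done
None
```

The small white jar stands on the stage, the cover is shut and latched, and the screw is turned clockwise to its stop; I handed the job in at about 20 s, and no verdict came back.

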